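# Wind the jar jack level with the packing deck

## Robot

A 7-joint arm with a two-finger parallel gripper is mounted at the origin on the work surface. World frame = base frame: x ahead of the robot, y to its left, z up, the work surface at z = 0. Lengths are in m, angles in rad, forces in N, time in s.
With the tool pointing down it reaches from about 0.425 to 0.975 m from the base axis. Payload 16.7 kg.
Tool frame: the origin (TCP) lies between the finger pads, 19 mm behind the fingertips; this is the grasp point; z points along the fingers, y is the line along which they close (so a half turn about z gives the same grasp; the last joint's range is limited). The gripper opens to 85 mm and grips with 20 to 120 N. Pads are 22 mm wide; open, the fingers measure 114 mm over their backs; the gripper's body (76 mm by 85 mm) begins 54 mm behind the grasp point. The pads swing forward as they close: fully open they stand 13 mm farther back than shut.
Start: joints at [-1.403, 0.426, 0.074, 1.606, -0.034, 1.111, -0.067], TCP at [0.211, 0.641, 0.25] pointing down, gripper open.
Joint ranges: [-2.85, 2.85], [-0.5, 2.14], [-1.23, 1.37], [0.21, 2.46], [-1.02, 4.16], [0.16, 2.05], [-2.73, 2.73]. Speed limits (rad/s): [1.89, 1.89, 2.39, 2.39, 3.01, 3.01, 3.01].

## Interface

Orientations are given as a 3x3 rotation matrix whose columns are the frame's x, y, z axes.
In Python, from cell import state, get_image, camera_params, finish_job gives the robot as it stands. The module is installed in compiled form; this text tells all that it offers.
- The arm moves only by the shell command python3 -m jog 'ROWS' [FORCE]. ROWS is JSON, a list of rows, each a list of 5 numbers: the shift along the tool's x, y, z in cm, then the turn about the tool's z in degrees, then the finger opening in cm, from 0 to 8.54. A call has 1 to 5 rows; each row shifts and turns the commanded pose from where the row before left it, along the tool's axes as they then stand; what a row does not reach is not made up. A row lasts 1/12 s, in which the tool goes at most 41.7 mm and 7.16 degrees, less where a joint would pass 70% of its speed; a pose out of reach is approached as far as the arm can. A call is refused whole if a number of a shift passes 4.17 or a number of a turn 7.16, either way. A call with a gripper value outside its range is refused whole. The fingers move at their own pace and stop on an object; FORCE is the grip in N (left out, the last holds). Time passes only in rows, so rows that do not move let the fingers close. It gives the time, the measured TCP pose, the force, the opening and the grip force at its end, in the units of the state.
- state(): the state, without advancing time (a new reading comes with each control period).
- get_image(name): name is "side" or "top"; returns (picture, depth): 480x640x3 uint8, blue, green, red; 480x640 float32, m along the optical axis (not along the pixel's ray), 0 where there is no reading.
- camera_params(name): a dict with "K" (3x3 intrinsics, pixels), "R" (3x3) and "t" (3): a world point X has camera coordinates R X + t. Camera axes: x right, y down, z forward; pixel columns grow to the right and rows downward; lengths in m; the calibration is good to about 2 mm. A picture is of the moment at which its call begins. camera_params takes no time and is no camera call.
- finish_job(): hands the job in; it is judged then, once.
The state is a dict: "clock": time; "qpos": joint angles; "qvel": joint speeds; "tau": joint torques, N m; "position": TCP position; "tcp_rot": TCP orientation; "force": force on the tool from outside, world axes, zero at the start; "ft_torque": the same for the moment, N m; "width": opening from 0.0 (shut) to 1.0 (fully open); "finger_force": force on a finger pad.
Only numpy, scipy, OpenCV 4.12 (cv2) and the standard library are available. Lean on these libraries where they do the work, as an engineer would, in place of code of your own. Each camera call takes 0.05 s, during which the arm holds its last target. There are 200 camera calls.

## Task

Lift the crank out of its wooden rest by its black grip, fit its hub over the leaning shaft of the screw jack so that the shaft's cross pin sits fully home in the hub's notches, and wind it clockwise until the jack's steel platform is level with the top of the white packing deck beside it. Then draw the crank off and lay it back in its rest the way it lay, and leave the two loose jars on the table standing where they are.

Things in the scene. Friction and masses are not known exactly. Their poses are not given: they have to be found in the camera images.
- crank: Loose steel crank, 0.3 kg. Origin: centre of the hub's open mouth; +z along the bore from mouth to arm, +x from hub to grip. Hub: 40 mm dia., z 0 to 40 mm, bore 20 mm, closed at z 40. Four 6 mm wide teeth (z 0 to 12) at 45, 135, 225, 315 degrees from x leave notches along x and y for the cross pin (15 degrees of play each way). Arm: bar 24 mm wide, z 40 to 50, x -55 to 88 mm.
- crank_grip (a point): On the axis of the crank's black round grip (28 mm dia., crank x 70, z 53 to 113 mm), at z 93: a good place for the TCP. Axes as crank. The grip spins about its own axis (parallel to crank z) with 0.09 N m of friction: a crank held by it keeps its angle until pushed, and can be wound without turning the gripper.
- shaft_pin (a point): Centre of the cross pin (6 mm dia., 40 mm long) of the jack's crank shaft (16 mm dia.). z: along the shaft to its free end, 28 mm from the pin (last 8 mm tapered to 6 mm dia.); it leans 27 degrees from vertical, away from the platform, towards the robot. x: along the pin; axes turn with the shaft. Crank fully home: its origin 9 mm below the pin, on the axis.
- jack: Fixed grey screw jack, housing 150 x 160 x 90 mm, origin under its centre, z up, +x away from the crank shaft. Pin 160 mm ahead (-x) and 100 mm up; a 40 mm dia. boss begins 16 mm below the pin. The shaft turned clockwise, seen from its free end (negative about its z), raises the platform 14 mm per turn; it takes about 0.25 N m and stays where it is left.
- platform_edge (a point): Middle of the top edge of the jack's steel platform (150 x 160 x 12 mm plate with a grey tray of jars fixed on it), on the side next to the deck; z is the height of the platform's top. Its edge towards the crank shaft is 85 mm behind the pin, horizontally.
- deck_edge (a point): Middle of the top edge of the packing deck (fixed white slab 240 x 220 mm on four aluminium feet), on the side next to the platform, 8 mm from it; z is the height of the deck's top, about 18 to 40 mm above the platform at the start.
- rest_seat (a point): Where the crank's origin lies when in its rest, 10 mm above the table; x: as the crank's x then; z up. The rest is a fixed plywood block: two saddles 50 mm high carry the crank's arm, the hub hangs between them (gap from x -30 to x 36 mm), cheeks 7 mm high and 36 mm apart stand beside the 24 mm wide arm.
- jar_front: Loose amber jar with white lid, 66 mm diameter, 105 mm high, near the robot on its left; leave alone. Origin: centre of its underside, z up.
- jar_back: The same kind of jar, beyond the crank's rest; leave alone.
Not all that is in view belongs to the job. Leave any pink or turquoise look-alike of the crank alone.

How it is judged:
On the way, in this order (a step that is already met when the one before it is completed fails the run):
1. the crank is fitted on the shaft, its pin home in the notches (origin 9 mm below the pin: within 5 mm along the shaft and 5 mm of its axis) (z of crank in the frame of shaft_pin below -0.004 m and x of crank in the frame of shaft_pin between -0.005 and 0.005 m and y of crank in the frame of shaft_pin between -0.005 and 0.005 m), for 0.1 s.
2. with the crank still on the shaft, the platform is level with the deck within 3 mm (z of crank in the frame of shaft_pin below 0.01 m and distance between crank and shaft_pin below 0.016 m and z of platform_edge in the frame of deck_edge between -0.003 and 0.003 m), for 0.2 s.
At the end, for the whole second after the job is handed in: The platform's top is level with the deck's top within 3 mm; the crank lies still in its rest as it did at the start (origin within 18 mm sideways and 5 mm in height of the seat, tilted less than 0.1 rad, grip at the same end), let go (z of platform_edge in the frame of deck_edge between -0.003 and 0.003 m and horizontal distance between crank and rest_seat below 0.018 m and z of crank in the frame of rest_seat between -0.005 and 0.005 m and angle between crank's own z axis and vertical below 0.1 rad and x of crank_grip in the frame of rest_seat above 0.04 m and linear speed of crank below 0.02 m/s); the robot touches nothing.
It fails at once if a loose jar on the table is shifted by more than 25 mm or tipped (distance of any of jar_front, jar_back from where it was at the start of the episode above 0.025 m or angle between any of jar_front, jar_back's own z axis and vertical above 0.4 rad).
It also fails if it takes over 72 s, if anything falls off the work surface, if the arm or the gripper's body presses on something with over 40 N, if the wrist force passes 120 N, or if a joint passes its speed limit or range.

## Working session

There is one attempt and no reset: what is moved stays moved. The work goes in short steps, Python scripts to look and compute and a shell command to move; the robot and the scene stay as the last step left them, time stands still between calls to the robot, and variables do not carry over. Pictures are saved under pics/ and viewed, at most 10 in all, crops included, and the job is handed in when it is done.

```bash
mkdir -p pics
cat > h.py <<'E'
import numpy as np, cv2
from cell import state,get_image,camera_params
def world(cam,d,u,v):
    p=camera_params(cam);K,R,t=map(np.array,(p['K'],p['R'],p['t']))
    u=np.asarray(u,float);v=np.asarray(v,float);d=np.asarray(d,float)
    c=np.stack([(u-K[0,2])/K[0,0]*d,(v-K[1,2])/K[1,1]*d,d],-1)
    return (c-t)@R
def plane(cam,u,v,z):
    p=camera_params(cam);K,R,t=map(np.array,(p['K'],p['R'],p['t']))
    C=-R.T@t; r=R.T@np.linalg.solve(K,[u,v,1.]); return C+r*(z-C[2])/r[2]
def cloud(cam,d):
    v,u=np.mgrid[:480,:640]; return world(cam,d,u,v)
E
python3 - <<'E'
from h import *
np.set_printoptions(precision=3,suppress=True)
for n in('side','top'):
    im,d=get_image(n); cv2.imwrite(f'pics/{n}0.png',im); np.savez(f'{n}0.npz',im=im,d=d)
    p=camera_params(n); R=np.array(p['R']);print(n,-R.T@np.array(p['t']),R[2],p['K'][0][0])
s=state();print(s['position'],s['tcp_rot'],s['clock'],s['width'])
E
```

```text
side [0.417 0.735 0.602] [ 0.104 -0.855 -0.509] 437.64292203717787
top [ 0.395 -0.055  1.261] [ 0.122  0.012 -0.992] 458.56869005529745
[0.211 0.641 0.249] [[-0.95   0.312 -0.   ]
 [ 0.312  0.95  -0.001]
 [-0.    -0.001 -1.   ]] 0.1 0.9997444257498836
```

View pics/side0.png

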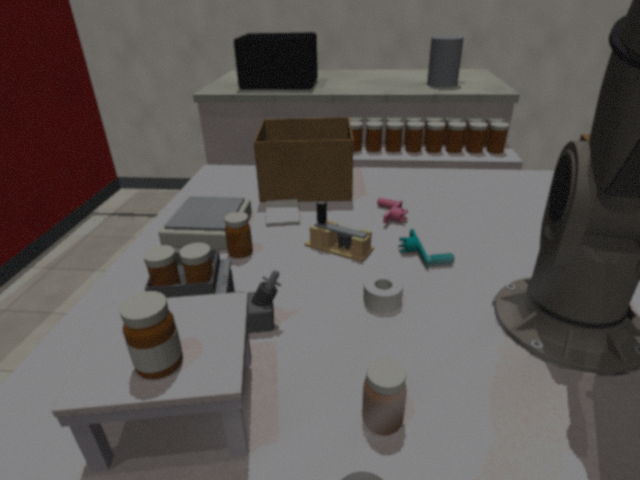

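View pics/top0.png

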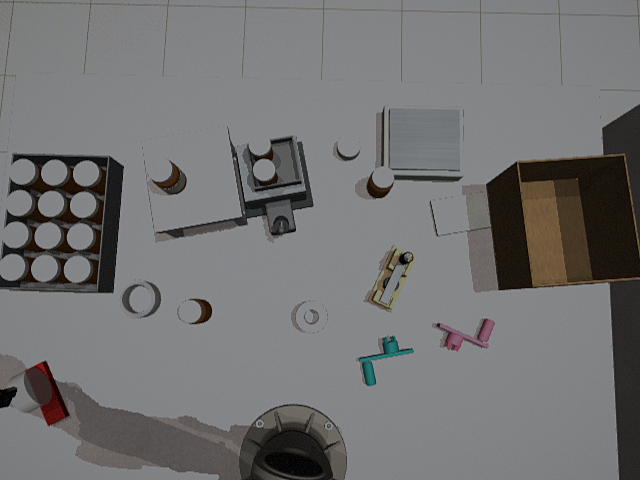

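The top view shows the crank in its rest, with the grip at about (406,257) and the arm running to (388,300). The jack shaft is near (281,226), the platform near (270,190) and the deck near (195,180). Next I'll zoom in and measure.

Run:
```python
from h import *
np.set_printoptions(precision=3,suppress=True)
a=np.load('top0.npz');b=np.load('side0.npz')
c1=cv2.resize(a['im'][125:245,225:325],None,fx=4,fy=4,interpolation=2)
c2=cv2.resize(a['im'][235:315,365:425],None,fx=6,fy=6,interpolation=2)
c=np.zeros((480,760,3),np.uint8);c[:,:400]=c1;c[:,400:760]=c2
cv2.imwrite('pics/z1.png',np.clip(c*1.8,0,255).astype('uint8'))
W=cloud('top',a['d'])
print('deck z',np.median(W[150:210,195:225,2]))
im=a['im'].astype(int);hsv=cv2.cvtColor(a['im'],cv2.COLOR_BGR2HSV)
# grip top: high points near rest
sub=(slice(235,315),slice(365,425));Z=W[sub]
m=Z[...,2]>0.11;P=Z[m];print('grip top',m.sum(),np.median(P,0),P.min(0),P.max(0))
m=(Z[...,2]>0.052)&(Z[...,2]<0.068);P=Z[m];print('arm',len(P),np.median(P,0))
if len(P)>5:
    r=cv2.minAreaRect(P[:,:2].astype(np.float32));print(r,cv2.boxPoints(r))
sub=(slice(200,245),slice(255,305));Z=W[sub]
print('shaft heights x100, rows200-244 step3')
print((Z[::2,::2,2]*1000).astype(int))
Z=W[125:215,232:312,2];print((Z[::5,::4]*1000).astype(int))
```

```text
deck z 0.146416053498002
grip top 74 [ 0.519 -0.261  0.122] [ 0.395 -0.285  0.11 ] [ 0.545 -0.055  1.261]
arm 766 [ 0.483 -0.248  0.059]
((0.4816492199897766, -0.2509303390979767), (0.056487273424863815, 0.15215077996253967), 66.13728332519531) [[ 0.401 -0.246]
 [ 0.54  -0.308]
 [ 0.563 -0.256]
 [ 0.424 -0.194]]
shaft heights x100, rows200-244 step3
[[  88   89   88   85   88   79   76   72   71   64   59   55   55   52
    53   53   54   53   29   24   21   21   10   14   11]
 [  79   72   70   68   61   58   59   56   55   53   51   55   58 1260
    52   56   56   53   10   10   13   14   15   12   10]
 [  57   51   50   47   43   55   53   53   58   56   54   55   58   54
    54   53   55   55   18   14   13   16   13   11   16]
 [  39   30   28   24   18   54   55   56   55   53   53   59   54   53
    51   50   55   55   49   14   10   10   14   13   14]
 [  14   11   12   14   14   13   55   59   54   49   55   56   54   54
    58   54   62   58   55   16   11    7    2   -2   -2]
 [  13   16    9   12   11   13   51   55   55   55   57   55   54   55
    57   56   57   54   54
[... 3433 characters left out ...]
1  182  188  184  165  134  117  111
   115  144  140  134   12   15]
 [ 148  146    0  111  111  112  115  116  136  140  132  134  124  121
   111  110  112  111  112   14]
 [ 146  145    2  111  106  112  121  111  111  111  110  111  109  111
   112  110  113  112  109   12]
 [ 146  147    1  110  112  113  111  112  112  109  107  114  109   88
    85   82   78   65   59   13]
 [ 146  143  111   12  110  103   85   88   81   79   68   57   55   54
    54   26   21   10    8   13]
 [ 145  147  143   14   12   52   43   34   28   58   53 1260   57   56
    57   15   11    8    9   10]
 [ 142  149  144    0   12   12   11   13   15   63   55   53   54   54
    55   35   -2    2    0   -1]]
```

View pics/z1.png

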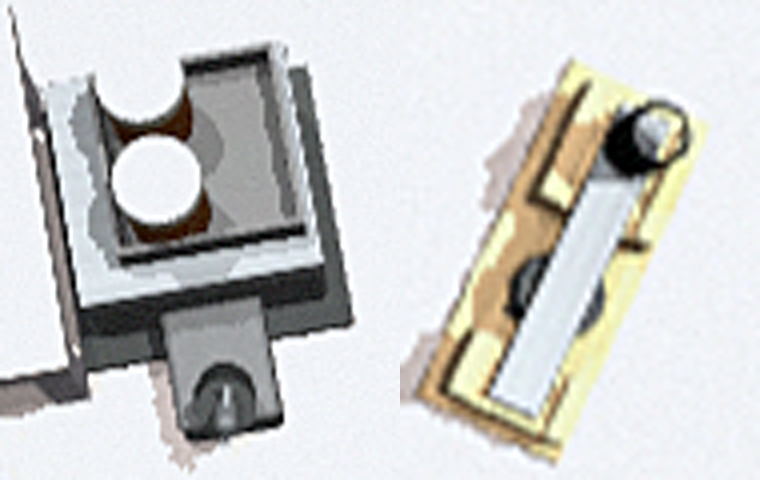

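The zoom shows the platform front edge from about (245,200.5) to (306,191), the shaft tip near (281,225), the grip top near (408,257.5), and the arm as a white bar. The tool always points down, so the crank has to pivot between the pads to get its 27° lean. I'll tilt it by pushing the hub against a saddle.

Run:
```python
from h import *
np.set_printoptions(precision=4,suppress=True)
a=np.load('top0.npz');b=np.load('side0.npz')
im=a['im'];sub=im[235:315,365:425]
hsv=cv2.cvtColor(sub,cv2.COLOR_BGR2HSV)
W=cloud('top',a['d'])[235:315,365:425]
m=((hsv[...,1]<45)&(hsv[...,2]>90)&(W[...,2]>.045)&(W[...,2]<.075)).astype('uint8')
n,l,st,c=cv2.connectedComponentsWithStats(m);k=1+np.argmax(st[1:,4]);ys,xs=np.where(l==k)
r=cv2.minAreaRect(np.stack([xs,ys],1).astype(np.float32));bp=cv2.boxPoints(r)+[365,235]
B=np.array([plane('top',u,v,.06) for u,v in bp]);print('arm corners',st[k],B[:,:2])
dark=((sub.max(2)<60)&(W[...,2]>.07)).astype('uint8');ys,xs=np.where(dark);print('dark grip px',len(xs),xs.mean()+365,ys.mean()+235,xs.min()+365,xs.max()+365,ys.min()+235,ys.max()+235)
print('grip top',plane('top',408.3,257.5,.123))
p,q=plane('top',245,200.5,.111),plane('top',306.2,191.2,.111);d=q-p
print('plat',p,q,np.linalg.norm(d)); n=np.array([-d[1],d[0],0])/np.linalg.norm(d);print('jack +x',n,np.degrees(np.arctan2(n[1],n[0])))
print('pin xy pred',(p+q)/2-n*.085)
print('tip',plane('top',281.2,225.5,.125),'pin from tip',plane('top',281.2,225.5,.125)+n*.028*np.sin(np.radians(27)))
S=b['im'];c1=cv2.resize(S[255:335,235:300],None,fx=7,fy=7,interpolation=2)
c2=cv2.resize(S[195:265,300:385],None,fx=4,fy=4,interpolation=2)
c=np.zeros((560,800,3),np.uint8);c[:,:455]=c1;c[:280,455:795]=c2
c3=cv2.resize(im[205:245,265:305],None,fx=7,fy=7,interpolation=2);c[280:560,455:735]=c3
cv2.imwrite('pics/z2.png',np.clip(c*2.,0,255).astype('uint8'))
```

```text
arm corners [ 15  30  26  40 373] [[ 0.4199 -0.2117]
 [ 0.524  -0.2582]
 [ 0.5145 -0.2799]
 [ 0.4106 -0.2333]]
dark grip px 64 403.515625 258.78125 399 412 252 263
grip top [ 0.5279 -0.2747  0.123 ]
plat [0.664  0.1418 0.111 ] [ 0.6929 -0.0143  0.111 ] 0.15876345830843594
jack +x [0.9833 0.182  0.    ] 10.488355918205515
pin xy pred [0.5948 0.0482 0.111 ]
tip [0.5992 0.0451 0.125 ] pin from tip [0.6117 0.0474 0.125 ]
```

View pics/z2.png

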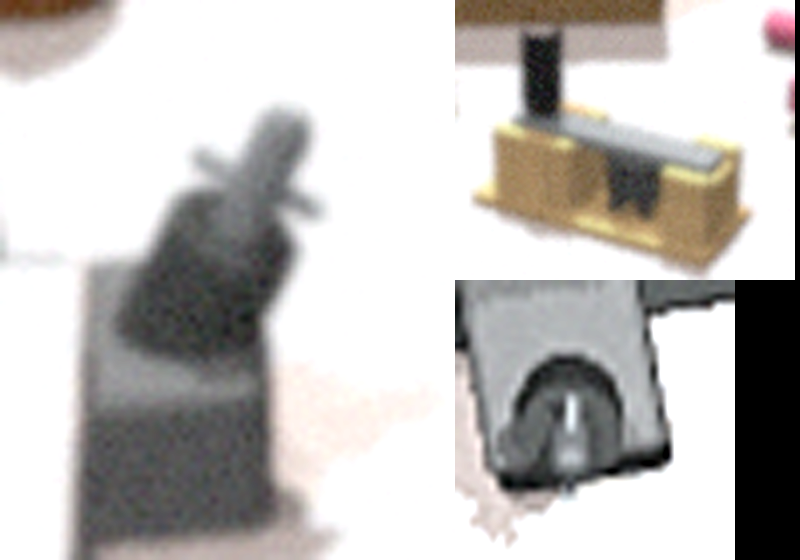

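The side crop shows the cross pin running from about (205,155) to (315,212) in crop pixels, with the tip near (290,115). I'll cast rays to place the pin and get its angle.

Run:
```python
from h import *
np.set_printoptions(precision=4,suppress=True)
f=lambda x,y:(235+x/7,255+y/7)
n=np.array([.9833,.182,0]);L=np.array([-.182,.9833,0]);t=np.radians(27);s=-np.sin(t)*n+np.cos(t)*np.array([0,0,1]);e=np.cos(t)*n+np.sin(t)*np.array([0,0,1])
print('pin',plane('side',*f(258,185),.1),'tip',plane('side',*f(290,115),.125),plane('side',*f(290,115),.125)-.028*s)
P=np.array([.597,.047,.1])
p=camera_params('side');K,R,T=map(np.array,(p['K'],p['R'],p['t']));C=-R.T@T
for x,y in((203,153),(317,213),(258,185)):
    r=R.T@np.linalg.solve(K,[*f(x,y),1]);X=C+r*((P-C)@s)/(r@s)-P
    print('in shaft plane: e,L mm',X@e*1e3,X@L*1e3)
h=K@(R@P+T);print('reproj',h/h[2], [ (lambda h:h[:2]/h[2])(K@(R@(P+.028*s)+T))])
```

```text
pin [0.5934 0.0482 0.1   ] tip [0.5823 0.0491 0.125 ] [0.5948 0.0514 0.1001]
in shaft plane: e,L mm 13.283675176983284 -6.858169570548922
in shaft plane: e,L mm -21.558783761707115 3.430788646745802
in shaft plane: e,L mm -3.5408043905205075 -0.43188653149215434
reproj [270.1861 280.9923   1.    ] [array([275.7418, 270.1084])]
```

Measurements agree with the sizes given:
- **Pin:** (0.5945, 0.048, 0.10), turned about −16° from the lean plane.
- **Grip:** (0.529, −0.274), with the crank's x at −24°.
- **Lift:** about 35 mm.

I'm setting out now.

```bash
J="python3 -m jog"
$J '[[-2.71,-2.8,0,0,6],[-2.71,-2.8,0,0,6],[-2.71,-2.8,0,0,6],[-2.71,-2.8,0,0,6],[-2.71,-2.8,0,0,6]]' 20 >/dev/null
$J '[[-2.71,-2.8,0,0,6],[-2.71,-2.8,0,0,6],[-2.71,-2.8,0,0,6],[-2.71,-2.8,0,0,6],[-2.71,-2.8,0,0,6]]' >/dev/null
$J '[[-2.71,-2.8,0,0,6],[-2.71,-2.8,0,0,6],[-2.71,-2.8,0,0,6],[-2.71,-2.8,0,0,6],[-1.89,-3.44,0,0,6]]'
$J '[[-1.89,-3.44,0,0,6],[-1.89,-3.44,0,0,6],[-1.89,-3.44,0,0,6],[-1.89,-3.44,0,0,6],[-1.89,-3.44,0,0,6]]' >/dev/null
$J '[[-1.89,-3.44,0,0,6],[-1.89,-3.44,0,0,6],[-1.89,-3.44,0,0,6],[0,0,0,5.9,6],[0,0,0,0,6]]'
```

```text
clock: 1.35
position: [0.4572, 0.1101, 0.2501]
tcp_rot: [[-0.95, 0.312, 0.001], [0.312, 0.95, 0.0], [-0.001, 0.0, -1.0]]
force: [0.4, -0.2, -0.1]
width: 0.703
finger_force: 0.0
clock: 2.18
position: [0.513, -0.1998, 0.2497]
tcp_rot: [[-0.909, 0.417, -0.001], [0.417, 0.909, -0.001], [0.0, -0.001, -1.0]]
force: [-1.0, 1.1, 0.5]
width: 0.705
finger_force: 0.0
```

```bash
J="python3 -m jog"
$J '[[-2.27,-3.04,0,0,6.5],[-2.27,-3.04,0,0,6.5],[0,0,3.6,0,6.5],[0,0,3.6,0,6.5],[0,0,0,0,6.5]]'
$J '[[0,0,0,0,6.5]]'
python3 - <<'E'
from h import *
im,d=get_image('side');c=im[150:270,280:400];cv2.imwrite('pics/s1.png',np.clip(cv2.resize(c,None,fx=5,fy=5,interpolation=2)*1.8,0,255))
E
```

```text
clock: 2.6
position: [0.5277, -0.2687, 0.1723]
tcp_rot: [[-0.914, 0.406, -0.008], [0.406, 0.914, 0.003], [0.008, -0.001, -1.0]]
force: [-0.8, 1.0, -1.0]
width: 0.759
finger_force: 0.0
clock: 2.68
position: [0.5295, -0.2698, 0.1772]
tcp_rot: [[-0.914, 0.406, -0.004], [0.406, 0.914, 0.001], [0.004, -0.0, -1.0]]
force: [0.2, -0.1, 1.6]
width: 0.761
finger_force: 0.0[ WARN:0@1.035] global loadsave.cpp:1063 imwrite_ Unsupported depth image for selected encoder is fallbacked to CV_8U.
```

View pics/s1.png

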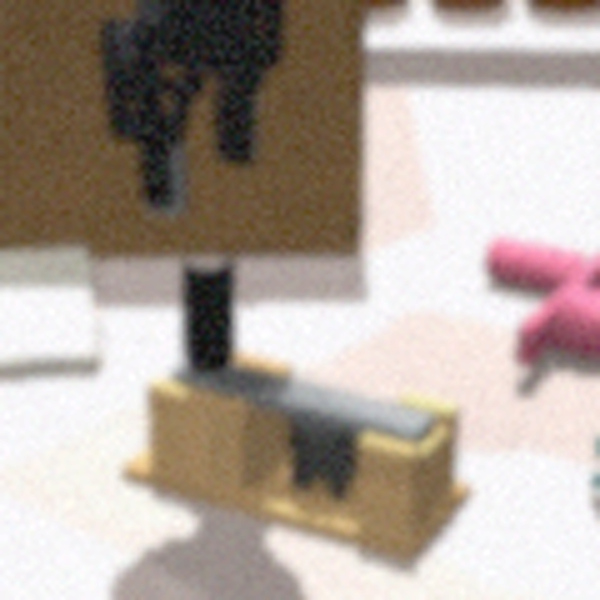

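The fingers straddle the grip, which stands upright at about (207,300) in the crop. I'm descending and closing.

```bash
J="python3 -m jog"
$J '[[-0.1,-0.4,3.5,0,6.5],[0,0,3.5,0,6.5],[0,0,0.4,0,6.5],[0,0,0,0,6.5],[0,0,0,0,2]]' 25
$J '[[0,0,0,0,2],[0,0,0,0,2],[0,0,0,0,2],[0,0,0,0,2],[0,0,0,0,2]]'
```

```text
clock: 3.15
position: [0.5306, -0.2754, 0.1064]
tcp_rot: [[-0.913, 0.408, 0.002], [0.408, 0.913, -0.001], [-0.002, 0.0, -1.0]]
force: [-0.1, -0.8, 0.1]
width: 0.637
finger_force: 0.0
clock: 3.57
position: [0.5306, -0.2756, 0.1061]
tcp_rot: [[-0.913, 0.409, 0.003], [0.409, 0.913, -0.001], [-0.003, 0.001, -1.0]]
force: [-1.3, 0.5, 13.1]
width: 0.313
finger_force: 24.5
```

```bash
J="python3 -m jog"
$J '[[0,0,-1,0,2],[0,0,-1,0,2],[0,0,-0.5,0,2],[0,0,0,0,2],[0,0,0,0,2]]'
cat >> h.py <<'E'
def snap(name,cam='side',c=(150,270,280,400),f=5):
    im,d=get_image(cam);np.savez('last_%s.npz'%cam,im=im,d=d)
    cv2.imwrite(f'pics/{name}.png',np.clip(cv2.resize(im[c[0]:c[1],c[2]:c[3]],None,fx=f,fy=f,interpolation=2)*1.8,0,255).astype('uint8'))
E
python3 -c "
from h import *
snap('s2')"
```

```text
clock: 3.98
position: [0.5298, -0.275, 0.1296]
tcp_rot: [[-0.913, 0.408, 0.001], [0.408, 0.913, -0.0], [-0.001, 0.0, -1.0]]
force: [0.1, -0.3, -3.8]
width: 0.32
finger_force: 25.0
```

View pics/s2.png

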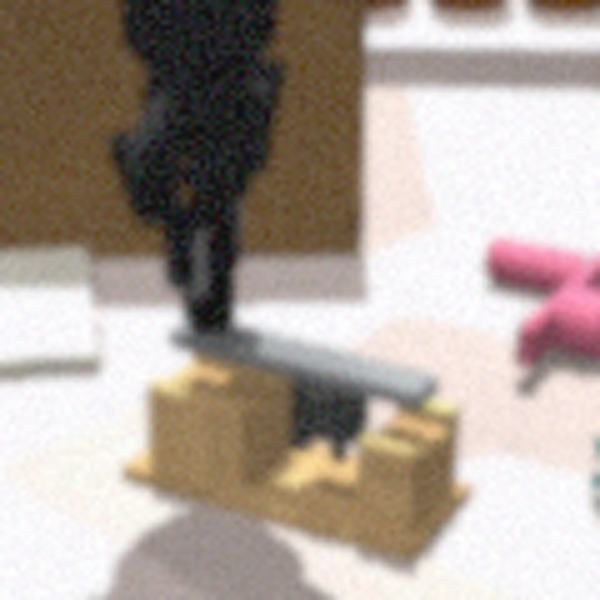

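The crank is held level with no sag, so I push the hub against the far saddle while rising, to tilt it.

```bash
J="python3 -m jog"
$J '[[0.5,0,0,0,2],[0.5,0,0,0,2],[0.5,0,-0.43,0,2],[0.5,0,-0.43,0,2],[0.5,0,-0.43,0,2]]'
$J '[[0.5,0,-0.43,0,2],[0.5,0,-0.36,0,2],[0.5,0,-0.36,0,2],[0.5,0,-0.36,0,2],[0.5,0,-0.36,0,2]]'
$J '[[0.5,0,-0.36,0,2],[0.2,0,0,0,2],[0,0,0,0,2]]'
python3 -c "
from h import *
snap('s3')"
```

```text
clock: 4.45
position: [0.506, -0.2647, 0.1423]
tcp_rot: [[-0.913, 0.409, -0.0], [0.409, 0.913, 0.0], [0.0, -0.0, -1.0]]
force: [1.1, -0.9, -4.0]
width: 0.32
finger_force: 24.8
clock: 4.87
position: [0.4834, -0.2545, 0.161]
tcp_rot: [[-0.913, 0.409, 0.0], [0.409, 0.913, -0.0], [-0.0, -0.0, -1.0]]
force: [2.0, -1.6, -3.3]
width: 0.32
finger_force: 24.8
clock: 5.12
position: [0.4779, -0.2519, 0.1649]
tcp_rot: [[-0.913, 0.408, 0.002], [0.408, 0.913, -0.0], [-0.002, 0.0, -1.0]]
force: [2.5, -1.3, 1.8]
width: 0.318
finger_force: 25.4
```

View pics/s3.png

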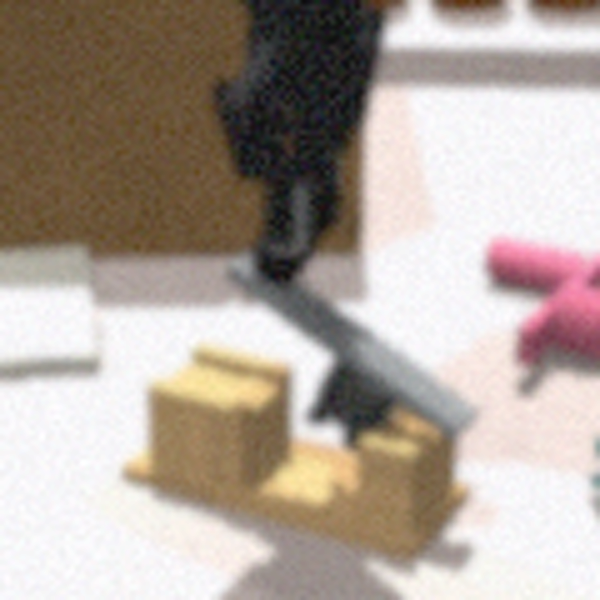

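The crank is now tilted by roughly the right amount: the arm runs from (235,268) to (470,420) in the crop. I'm lifting clear and measuring the tilt from the depth data.

```bash
J="python3 -m jog"
$J '[[-0.4,0,-2,0,2],[0,0,-3.5,0,2],[0,0,-4,0,2],[0,0,-3,0,2],[0,0,0,0,2]]' 35
$J '[[0,0,0,0,2]]'
cat >> h.py <<'E'
def tilt():
    out=[]
    s=state();p=np.array(s['position']);R=np.array(s['tcp_rot'])
    u=-R[:,0];  # crank x expected
    for cam in('side','top'):
        im,d=get_image(cam);W=cloud(cam,d);Q=W-p
        a=Q@u;b=Q@R[:,1];h=Q[...,2]
        m=(a>-.16)&(a<-.025)&(abs(b)<.03)&(h<-.015)&(h>-.15)&(d>0.1)
        P=np.stack([a[m],b[m],h[m]],1)
        print(cam,m.sum())
        if m.sum()<60: continue
        # upper surface ridge: bin along a, take high percentile of h
        for lo in np.arange(-.15,-.02,.015):
            k=(P[:,0]>=lo)&(P[:,0]<lo+.015)
            if k.sum()>3: print('%.3f n%d h90 %.3f hmed %.3f b %.3f..%.3f'%(lo+.0075,k.sum(),np.percentile(P[k,2],90),np.median(P[k,2]),P[k,1].min(),P[k,1].max()))
E
python3 -c "
from h import *
tilt()"
```

```text
clock: 5.58
position: [0.4826, -0.2547, 0.2942]
tcp_rot: [[-0.913, 0.409, 0.006], [0.409, 0.913, -0.001], [-0.006, 0.001, -1.0]]
force: [0.1, 0.3, -2.7]
width: 0.315
finger_force: 36.0
clock: 5.67
position: [0.4814, -0.2534, 0.29]
tcp_rot: [[-0.913, 0.408, 0.002], [0.408, 0.913, 0.0], [-0.001, 0.001, -1.0]]
force: [-0.1, -0.0, -3.6]
width: 0.319
finger_force: 35.9
side 447
-0.098 n19 h90 -0.095 hmed -0.097 b -0.010..0.013
-0.083 n58 h90 -0.089 hmed -0.094 b -0.009..0.015
-0.068 n61 h90 -0.082 hmed -0.087 b -0.009..0.016
-0.053 n109 h90 -0.076 hmed -0.085 b -0.013..0.021
-0.038 n161 h90 -0.069 hmed -0.085 b -0.011..0.024
-0.023 n39 h90 -0.065 hmed -0.081 b -0.007..0.023
top 131
-0.098 n4 h90 -0.096 hmed -0.097 b 0.006..0.012
-0.083 n27 h90 -0.090 hmed -0.093 b 0.005..0.014
-0.068 n27 h90 -0.083 hmed -0.086 b 0.006..0.014
-0.053 n34 h90 -0.075 hmed -0.080 b 0.006..0.018
-0.038 n30 h90 -0.079 hmed -0.083 b 0.008..0.022
-0.023 n9 h90 -0.079 hmed -0.085 b 0.016..0.021
```

Tilt is about 24.5°, the grasp is at z ≈ 96, and the mouth lies about 23 mm behind and 117 mm below the TCP. Next I carry it to above the shaft and turn it by 34.6°.

```bash
J="python3 -m jog"
$J '[[0,0.9,0,0,2],[0.1,1.7,0,0,2],[0.2,2.5,0,0,2],[0.25,2.8,0,0,2],[0.25,2.8,0,0,2]]' >/dev/null
$J '[[0.25,2.8,0,0,2],[0.25,2.8,0,0,2],[0.25,2.8,0,0,2],[0.25,2.8,0,0,2],[0.25,2.8,0,0,2]]' >/dev/null
$J '[[0.25,2.8,0,0,2],[0.1,2,0,0,2],[0,1.34,0,0,2],[0,0,0,-5,2],[0,0,0,-6.2,2]]' >/dev/null
$J '[[0,0,0,-6.2,2],[0,0,0,-6.2,2],[0,0,0,-6,2],[0,0,0,-5,2],[0,0,0,0,2]]'
$J '[[0,0,0,0,2],[0,0,0,0,2]]'
python3 -c "
from h import *
tilt()"
```

```text
clock: 7.43
position: [0.5848, 0.0375, 0.2882]
tcp_rot: [[-0.983, -0.186, -0.002], [-0.186, 0.983, -0.001], [0.002, -0.0, -1.0]]
force: [0.3, 0.2, -3.1]
width: 0.317
finger_force: 35.9
clock: 7.6
position: [0.585, 0.0376, 0.2887]
tcp_rot: [[-0.984, -0.178, -0.001], [-0.178, 0.984, -0.0], [0.001, -0.0, -1.0]]
force: [-0.0, 0.0, -3.8]
width: 0.316
finger_force: 35.9
side 607
-0.098 n9 h90 -0.096 hmed -0.096 b -0.007..0.013
-0.083 n81 h90 -0.090 hmed -0.093 b -0.009..0.017
-0.068 n81 h90 -0.083 hmed -0.087 b -0.009..0.017
-0.053 n118 h90 -0.076 hmed -0.081 b -0.009..0.021
-0.038 n240 h90 -0.070 hmed -0.085 b -0.010..0.023
-0.023 n78 h90 -0.065 hmed -0.083 b -0.009..0.023
top 0
```

```bash
J="python3 -m jog"
$J '[[-0.3,0.4,0.5,0,2],[-0.3,0.44,0.6,0,2],[0,0,0.6,0,2],[0,0,0,0,2],[0,0,0,0,2]]'
python3 -c "
from h import *
snap('s4',c=(210,310,225,325),f=6)"
```

```text
clock: 8.12
position: [0.5893, 0.0472, 0.2715]
tcp_rot: [[-0.983, -0.182, -0.001], [-0.182, 0.983, -0.001], [0.001, -0.0, -1.0]]
force: [-0.0, -0.1, -1.6]
width: 0.314
finger_force: 35.9
```

View pics/s4.png

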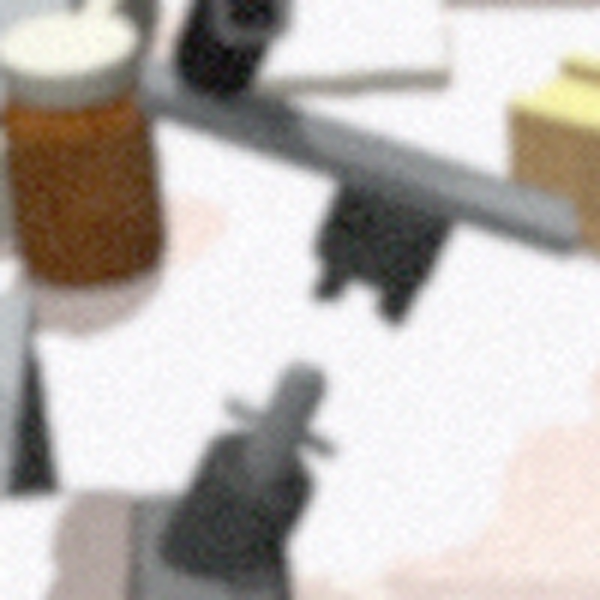

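The hub mouth is around (360,308) in the crop with the shaft tip at (300,370), so I'm checking the offset by projection.

Run:
```python
from h import *
np.set_printoptions(precision=4,suppress=True)
p=camera_params('side');K,R,T=map(np.array,(p['K'],p['R'],p['t']))
def pr(X):
    h=K@(R@X+T);return (h[:2]/h[2]-[225,210])*6
n=np.array([.9833,.182,0]);L=np.array([-.182,.9833,0]);z=np.array([0,0,1.])
P=np.array([.5945,.0482,.1]);t=np.radians(27);s=-np.sin(t)*n+np.cos(t)*z
print('pin',pr(P),'tip',pr(P+.028*s),'at 61',pr(P+.061*s))
tc=np.array([.5893,.0472,.2715]);th=np.radians(24.5);c=np.cos(th);q=np.sin(th)
ex=c*n+q*z;ez=-q*n+c*z;O=tc-.070*ex-.0964*ez
print('mouth',pr(O),'O rel P in (n,L,z)',(O-P)@n,(O-P)@L,(O-P)@z)
for a in(0,90,180,270):
    a=np.radians(a);print(pr(O+.02*(np.cos(a)*ex+np.sin(a)*L)))
for a in(45,135,225,315):
    a=np.radians(a);print('tooth',pr(O+.015*(np.cos(a)*ex+np.sin(a)*L)))
print('arm end',pr(O-.055*ex+.045*ez),'grip base',pr(O+.07*ex+.053*ez),'armtop at hub',pr(O+.05*ez))
J=np.stack([pr(O+.001*n)-pr(O),pr(O+.001*L)-pr(O),pr(O+.001*z)-pr(O)]);print(J)
```

```text
pin [277.8775 428.4287] tip [311.358  363.0611] at 61 [352.0545 283.6045]
mouth [356.1405 282.2322] O rel P in (n,L,z) -0.029016088922583037 -3.689999999999973e-05 0.05475120650156454
[296.8392 263.5471]
[356.7739 316.63  ]
[414.7089 300.6863]
[355.5327 249.2224]
tooth [324.7697 290.3667]
tooth [387.9658 310.1592]
tooth [386.6317 274.3257]
tooth [324.7967 254.7277]
arm end [570.4375 220.7238] grip base [202.0427  74.8177] armtop at hub [414.1193 154.2264]
[[-3.1497  0.1888]
 [ 0.031   1.6862]
 [-0.1948 -2.6547]]
```

```bash
J="python3 -m jog"
$J '[[-0.2,-0.2,0,0,2],[-0.5,0,1,0,2],[-0.5,0,1,0,2],[-0.5,0,0.94,0,2],[0,0,0,0,2]]' 25
$J '[[-0.23,0,0.45,0,2],[-0.23,0,0.45,0,2],[0,0,0,0,2]]'
$J '[[-0.23,0,0.45,0,2],[-0.23,0,0.45,0,2],[0,0,0,0,2]]'
```

```text
clock: 8.58
position: [0.6066, 0.0486, 0.24]
tcp_rot: [[-0.983, -0.182, -0.003], [-0.182, 0.983, -0.001], [0.003, -0.0, -1.0]]
force: [-0.8, 0.2, -3.8]
width: 0.316
finger_force: 35.9
clock: 8.83
position: [0.6113, 0.0493, 0.2329]
tcp_rot: [[-0.983, -0.182, -0.001], [-0.182, 0.983, -0.0], [0.001, -0.0, -1.0]]
force: [-0.4, 0.4, -3.1]
width: 0.313
finger_force: 35.9
clock: 9.08
position: [0.6157, 0.0501, 0.224]
tcp_rot: [[-0.983, -0.182, -0.001], [-0.182, 0.983, -0.0], [0.001, -0.0, -1.0]]
force: [-0.3, 0.3, -3.2]
width: 0.315
finger_force: 35.9
```

```bash
J="python3 -m jog"
$J '[[0.25,0,0,0,2],[0.25,0,0,0,2],[0,0,0,0,2]]'
$J '[[-0.5,0,0,0,2],[-0.5,0,0,0,2],[0,0,0,0,2]]'
$J '[[0.5,0,0,0,2],[0,0,0,0,2]]'
```

```text
clock: 9.33
position: [0.6104, 0.0488, 0.2251]
tcp_rot: [[-0.983, -0.182, 0.0], [-0.182, 0.983, 0.0], [-0.0, 0.0, -1.0]]
force: [-0.2, 0.6, -2.7]
width: 0.31
finger_force: 35.9
clock: 9.58
position: [0.6204, 0.051, 0.2241]
tcp_rot: [[-0.983, -0.182, -0.002], [-0.182, 0.983, -0.001], [0.002, -0.0, -1.0]]
force: [-4.7, -0.4, -5.2]
width: 0.317
finger_force: 35.6
clock: 9.75
position: [0.6155, 0.0498, 0.2249]
tcp_rot: [[-0.983, -0.182, 0.001], [-0.182, 0.983, -0.0], [-0.001, -0.0, -1.0]]
force: [0.2, -0.5, -2.6]
width: 0.316
finger_force: 35.8
```

```bash
python3 -c "
from h import *
snap('s5',c=(210,310,225,325),f=6)"
```

View pics/s5.png

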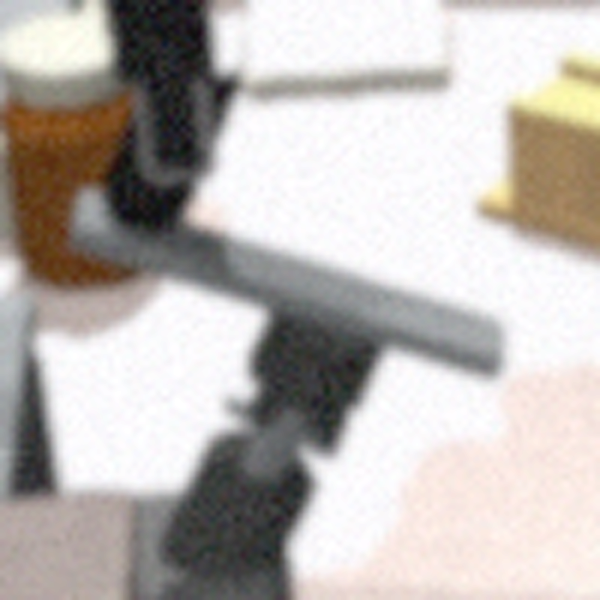

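The hub is on the shaft with its teeth at the pin, about one notch-angle off, as expected. I'll turn it clockwise by about 16° and then press it home.

```bash
J="python3 -m jog"
$J '[[0.05,-0.65,0.02,0,2],[0.08,-0.65,0.04,0,2],[0.12,-0.65,0.06,0,2],[0,0,0,0,2]]'
$J '[[-0.23,0,0.45,0,2],[-0.23,0,0.45,0,2],[0,0,0,0,2]]'
$J '[[-0.11,0,0.22,0,2],[-0.11,0,0.22,0,2],[0,0,0,0,2]]'
```

```text
clock: 10.13
position: [0.6167, 0.0283, 0.2237]
tcp_rot: [[-0.984, -0.18, -0.0], [-0.18, 0.984, -0.001], [0.0, -0.0, -1.0]]
force: [-0.7, -0.3, -2.6]
width: 0.313
finger_force: 35.9
clock: 10.38
position: [0.6214, 0.0315, 0.2135]
tcp_rot: [[-0.983, -0.183, -0.001], [-0.183, 0.983, -0.0], [0.001, -0.0, -1.0]]
force: [-0.0, -0.3, -3.5]
width: 0.315
finger_force: 35.8
clock: 10.63
position: [0.6235, 0.0318, 0.2097]
tcp_rot: [[-0.983, -0.182, -0.0], [-0.182, 0.983, -0.0], [0.001, -0.0, -1.0]]
force: [0.4, -0.3, -3.2]
width: 0.315
finger_force: 35.8
```

```bash
J="python3 -m jog"
$J '[[-0.11,0,0.22,0,2],[0,0,0,0,2]]'
$J '[[-0.11,0,0.22,0,2],[0,0,0,0,2],[0,0,0,0,2]]'
```

```text
clock: 10.8
position: [0.6252, 0.0318, 0.2086]
tcp_rot: [[-0.983, -0.182, 0.001], [-0.182, 0.983, 0.0], [-0.001, -0.0, -1.0]]
force: [-1.4, -0.1, 5.8]
width: 0.316
finger_force: 36.6
clock: 11.05
position: [0.627, 0.0317, 0.2076]
tcp_rot: [[-0.983, -0.182, 0.003], [-0.182, 0.983, 0.0], [-0.003, -0.0, -1.0]]
force: [-1.6, -0.5, 15.2]
width: 0.31
finger_force: 37.9
```

It is home: contact came at the predicted height. I'll work out the winding rows, with one turn as 18 steps of 20°.

```bash
cat >> h.py <<'E'
n=np.array([.9833,.182,0]);L=np.array([-.182,.9833,0]);zz=np.array([0,0,1.]);t27=np.radians(27)
s_=-np.sin(t27)*n+np.cos(t27)*zz;e_=np.cos(t27)*n+np.sin(t27)*zz
C0=np.array([.6255,.0318,.2083])-.07*(np.cos(np.radians(-18))*e_+np.sin(np.radians(-18))*L)
def where(C=C0):
    q=np.array(state()['position'])-C
    print('phi %.1f r %.4f s %.4f'%(np.degrees(np.arctan2(q@L,q@e_)),np.hypot(q@L,q@e_),q@s_))
def plan(a,b,k,C=C0,from_now=True):
    p=np.array(state()['position']) if from_now else None
    A=np.radians(np.linspace(a,b,k+1))
    for i,x in enumerate(A):
        X=C+.07*(np.cos(x)*e_+np.sin(x)*L)
        if i==0 and not from_now: p=X; continue
        d=(X-p)*100;p=X
        print('%.0f [%.2f,%.2f,%.2f,0,2]'%(np.degrees(x),-d@n,d@L,-d[2]))
def level():
    im,d=get_image('top');W=cloud('top',d)
    m=W[150:215,232:312]; z=m[...,2]
    for nm,x0,x1,y0,y1 in(('plat',197,204,250,262),('deck',150,210,195,225)):
        print(nm,np.median(W[x0-0:x1,y0:y1,2]),end=' ')
    print()
E
python3 - <<'E'
from h import *
where(); plan(-40,-400,18,from_now=False)
print('first'); plan(-25,-40,1)
a=np.load('top0.npz')['d'];W=cloud('top',a)
for r in range(188,202,2): print(r,(W[r,246:304:4,2]*1000).astype(int))
E
```

```text
phi -18.1 r 0.0711 s -0.0013
-60 [1.66,-1.56,0.85,0,2]
-80 [2.04,-0.83,1.04,0,2]
-100 [2.17,-0.00,1.10,0,2]
-120 [2.04,0.83,1.04,0,2]
-140 [1.66,1.56,0.85,0,2]
-160 [1.08,2.11,0.55,0,2]
-180 [0.38,2.39,0.19,0,2]
-200 [-0.38,2.39,-0.19,0,2]
-220 [-1.08,2.11,-0.55,0,2]
-240 [-1.66,1.56,-0.85,0,2]
-260 [-2.04,0.83,-1.04,0,2]
-280 [-2.17,0.00,-1.10,0,2]
-300 [-2.04,-0.83,-1.04,0,2]
-320 [-1.66,-1.56,-0.85,0,2]
-340 [-1.08,-2.11,-0.55,0,2]
-360 [-0.38,-2.39,-0.19,0,2]
-380 [0.38,-2.39,0.19,0,2]
-400 [1.08,-2.11,0.55,0,2]
first
-25 [0.43,-0.76,0.07,0,2]
-40 [0.87,-1.54,0.45,0,2]
188 [108 113 143 135 128 123 110 109 113 107 112 114 108 111 112]
190 [115 110 111 115 112 112 110 111 109 110 114 112 110 106 111]
192 [107 111 110 112 112 113 112 114 113 110 107 111 108 102  87]
194 [107 109 109 114 111 113 111 115 108 112 104  88  85  80  72]
196 [112 109 112 107 114 106 113 102  85  85  87  76  65  59  54]
198 [112 115 114 108 109  89  84  81  78  70  61  55  49  41  30]
200 [104 110  86  88  85  79  65  67  55  57  52  48  26  12  13]
```

```bash
J="python3 -m jog"
$J '[[0.43,-0.76,0.07,0,2],[0.87,-1.54,0.45,0,2],[1.66,-1.56,0.85,0,2],[2.04,-0.83,1.04,0,2],[0,0,0,0,2]]'
python3 -c "
from h import *
where()"
$J '[[2.17,0,1.10,0,2],[2.04,0.83,1.04,0,2],[0,0,0,0,2]]'
python3 -c "
from h import *
where();level()"
```

```text
clock: 11.47
position: [0.5828, -0.0267, 0.1821]
tcp_rot: [[-0.984, -0.178, -0.0], [-0.178, 0.984, -0.0], [0.0, -0.0, -1.0]]
force: [-7.0, -10.8, 24.9]
width: 0.32
finger_force: 41.9
phi -83.8 r 0.0718 s 0.0005
clock: 11.72
position: [0.5385, -0.0253, 0.1597]
tcp_rot: [[-0.984, -0.179, -0.002], [-0.179, 0.984, -0.001], [0.003, -0.001, -1.0]]
force: [-12.1, -19.8, 16.2]
width: 0.315
finger_force: 39.4
phi -123.5 r 0.0743 s 0.0003
plat 0.0895823884810242 deck 0.14640146129276838
```

The force points outward, so my assumed centre is about 5 mm too far to +L. I'm shifting it and recomputing.

```bash
J="python3 -m jog"
sed -i 's/^def where/C0=C0-.005*L-.001*e_-.001*s_\ndef where/' h.py
python3 -c "
from h import *
where();plan(-125,-145,1)"
$J '[[0,-0.4,0,0,2],[0,0,0,0,2]]'
python3 -c "
from h import *
where();plan(-120,-140,1)"
```

```text
phi -124.1 r 0.0693 s 0.0014
-125 [0.05,0.01,0.18,0,2]
-145 [1.53,1.72,0.78,0,2]
clock: 11.93
position: [0.5422, -0.0277, 0.1609]
tcp_rot: [[-0.983, -0.181, -0.001], [-0.181, 0.983, -0.0], [0.001, 0.0, -1.0]]
force: [-9.8, -6.4, 12.3]
width: 0.314
finger_force: 39.8
phi -121.4 r 0.0703 s 0.0008
-120 [-0.18,-0.06,0.00,0,2]
-140 [1.66,1.56,0.85,0,2]
```

```bash
J="python3 -m jog"
$J '[[1.70,1.56,0.75,0,2],[1.08,2.11,0.55,0,2],[0.38,2.39,0.19,0,2],[0,0,0,0,2]]'
python3 -c "
from h import *
where()"
$J '[[-0.38,2.39,-0.19,0,2],[-1.08,2.11,-0.55,0,2],[-1.66,1.56,-0.85,0,2],[0,0,0,0,2]]'
python3 -c "
from h import *
where();level()"
```

```text
clock: 12.27
position: [0.4969, 0.0292, 0.1444]
tcp_rot: [[-0.983, -0.184, -0.006], [-0.184, 0.983, -0.0], [0.006, 0.001, -1.0]]
force: [-18.7, -4.1, 7.1]
width: 0.316
finger_force: 38.2
phi 176.7 r 0.0746 s 0.0017
clock: 12.6
position: [0.5209, 0.0965, 0.1626]
tcp_rot: [[-0.983, -0.186, -0.001], [-0.186, 0.983, 0.002], [0.001, 0.002, -1.0]]
force: [-19.6, 9.6, 19.0]
width: 0.312
finger_force: 40.0
phi 117.5 r 0.0744 s 0.0016
plat 0.5199243325518779 deck 0.1467101786071684
```

Run:
```python
from h import *
from scipy.optimize import least_squares as ls
X=np.array([[.6255,.0318,.2085],[.5828,-.0267,.1821],[.5385,-.0253,.1597],[.5422,-.0277,.1609],[.4969,.0292,.1444],[.5209,.0965,.1626]])-C0
a,b,c=X@e_,X@L,X@s_
for fr in(0,1):
    r=ls(lambda p:np.hypot(a-p[0],b-p[1])-(p[2] if fr else .07),[0,0,.07]);print(r.x,r.fun*1e3)
print(np.linalg.lstsq(np.c_[a,b,np.ones(6)],c,rcond=None)[0])
```

```text
[-0.00272721  0.00227269  0.07      ] [ 2.88626772 -0.38635823 -0.044449    0.85691512  1.82652859  1.153247  ]
[-0.00196735  0.00320625  0.07153968] [ 0.86319888 -1.12515855 -0.38917973  0.5007095   1.02741328 -0.87698338]
[-0.0011994   0.00325808  0.00140978]
```

```bash
J="python3 -m jog"
sed -i 's/^def where/C0=C0-.0022*e_+.0027*L+.0012*s_\ndef where/; s/X=C+.07\*/X=C+.071*/' h.py
python3 -c "
from h import *
where();plan(118,-122,12)"
```

```text
phi 118.1 r 0.0709 s 0.0005
118 [-0.03,0.01,0.04,0,2]
98 [-2.09,0.76,-1.06,0,2]
78 [-2.20,-0.09,-1.12,0,2]
58 [-2.04,-0.92,-1.04,0,2]
38 [-1.63,-1.65,-0.83,0,2]
18 [-1.03,-2.18,-0.53,0,2]
-2 [-0.31,-2.44,-0.16,0,2]
-22 [0.46,-2.41,0.23,0,2]
-42 [1.16,-2.09,0.59,0,2]
-62 [1.73,-1.52,0.88,0,2]
-82 [2.09,-0.76,1.06,0,2]
-102 [2.20,0.09,1.12,0,2]
-122 [2.04,0.92,1.04,0,2]
```

```bash
J="python3 -m jog"
$J '[[0.25,0.26,0.12,0,2],[-2.09,0.76,-1.06,0,2],[-2.2,-0.09,-1.12,0,2],[-2.04,-0.92,-1.04,0,2],[0,0,0,0,2]]'
python3 -c "
from h import *
where()"
$J '[[-1.63,-1.65,-0.83,0,2],[-1.03,-2.18,-0.53,0,2],[-0.31,-2.44,-0.16,0,2],[0,0,0,0,2]]'
python3 -c "
from h import *
where();im,d=get_image('top');W=cloud('top',d)
for r in range(170,204,4): print(r,(W[r,240:300:4,2]*1000).astype(int))"
```

```text
clock: 13.07
position: [0.5836, 0.1045, 0.1945]
tcp_rot: [[-0.983, -0.182, 0.004], [-0.182, 0.983, 0.002], [-0.004, 0.001, -1.0]]
force: [-4.9, 12.0, 16.3]
width: 0.318
finger_force: 39.2
phi 57.2 r 0.0712 s 0.0002
clock: 13.4
position: [0.6228, 0.0435, 0.2088]
tcp_rot: [[-0.984, -0.178, 0.004], [-0.178, 0.984, -0.001], [-0.004, -0.001, -1.0]]
force: [5.0, -0.9, 13.7]
width: 0.317
finger_force: 38.8
phi -6.0 r 0.0699 s 0.0005
170 [605 608 613 609 611 611 609 607 603 599 608 607 605 574 555]
174 [611 614 618 618 618 615 614 611 607 598 608 608 607 570 553]
178 [617 621 620 624 622 619 619 615 610 604 611 611 610 565 549]
182 [624 626 627 626 627 625 622 618 615 610 608 610 609 562 542]
186 [627 630 631 630 631 626 628 622 617 611 608 607 609 557 534]
190 [633 635 635 635 635 633 632 627 623 616 610 608 607 553 522]
194 [639 641 640 641 639 637 634 630 624 621 613 605 607 547 278]
198 [642 645 645 641 641 642 639 635 629 625 617 606 605 546 297]
202 [646 649 650 649 647 646 642 636 634 627 620 612 598 542 264]
```

```bash
J="python3 -m jog"
cat >> h.py <<'E'
def lid(d=None):
    if d is None: d=get_image('side')[1]
    W=cloud('side',d); P=W[(abs(W[...,0]-.745)<.1)&(abs(W[...,1]-.08)<.09)&(W[...,2]>.17)&(W[...,2]<.26)&(d>.1)]
    h,e=np.histogram(P[:,2],bins=np.arange(.17,.262,.002)); i=np.argmax(np.convolve(h,[1,1,1],'same'))
    q=P[abs(P[:,2]-(e[i]+.001))<.005];print('lid z %.4f n%d'%(np.median(q[:,2]),len(q)))
E
$J '[[0.46,-2.41,0.23,0,2],[1.16,-2.09,0.59,0,2],[1.73,-1.52,0.88,0,2],[0,0,0,0,2]]'
python3 -c "
from h import *
where();lid(np.load('side0.npz')['d']);lid()"
$J '[[2.09,-0.76,1.06,0,2],[2.2,0.09,1.12,0,2],[2.04,0.92,1.04,0,2],[0,0,0,0,2]]'
python3 -c "
from h import *
where();plan(-118,-358,12)"
```

```text
clock: 13.78
position: [0.5957, -0.0206, 0.1892]
tcp_rot: [[-0.984, -0.179, -0.002], [-0.179, 0.984, 0.0], [0.002, 0.0, -1.0]]
force: [-1.1, -4.2, 6.7]
width: 0.315
finger_force: 38.2
phi -67.9 r 0.0705 s 0.0004
lid z 0.1901 n906
lid z 0.2055 n887
clock: 14.17
position: [0.5331, -0.0258, 0.157]
tcp_rot: [[-0.983, -0.182, -0.001], [-0.182, 0.983, 0.0], [0.001, 0.001, -1.0]]
force: [-1.9, -6.6, 2.2]
width: 0.316
finger_force: 36.7
phi -126.5 r 0.0736 s 0.0001
-118 [-0.93,-0.35,-0.46,0,2]
-138 [1.73,1.52,0.88,0,2]
-158 [1.16,2.09,0.59,0,2]
-178 [0.46,2.41,0.23,0,2]
-198 [-0.31,2.44,-0.16,0,2]
-218 [-1.03,2.18,-0.53,0,2]
-238 [-1.63,1.65,-0.83,0,2]
-258 [-2.04,0.92,-1.04,0,2]
-278 [-2.20,0.09,-1.12,0,2]
-298 [-2.09,-0.76,-1.06,0,2]
-318 [-1.73,-1.52,-0.88,0,2]
-338 [-1.16,-2.09,-0.59,0,2]
-358 [-0.46,-2.41,-0.23,0,2]
```

```bash
J="python3 -m jog"
$J '[[1.6,1.8,0.85,0,2],[1.0,2.2,0.6,0,2],[0.3,2.41,0.23,0,2],[0,0,0,0,2]]'
python3 -c "
from h import *
where()"
$J '[[-0.46,2.41,-0.16,0,2],[-1.16,2.09,-0.53,0,2],[-1.73,1.52,-0.83,0,2],[0,0,0,0,2]]'
python3 -c "
from h import *
where();lid()"
```

```text
clock: 14.5
position: [0.4939, 0.0343, 0.141]
tcp_rot: [[-0.983, -0.185, -0.003], [-0.185, 0.983, 0.0], [0.003, 0.001, -1.0]]
force: [-12.1, -1.6, 7.0]
width: 0.318
finger_force: 37.1
phi 174.7 r 0.0760 s -0.0017
clock: 14.83
position: [0.5193, 0.1003, 0.1583]
tcp_rot: [[-0.983, -0.186, 0.0], [-0.186, 0.983, 0.001], [-0.0, 0.001, -1.0]]
force: [-18.3, 4.4, 22.2]
width: 0.315
finger_force: 47.1
phi 117.4 r 0.0758 s -0.0030
lid z 0.2124 n914
```

```bash
J="python3 -m jog"
$J '[[0.12,0,-0.25,0,2],[-2.09,0.76,-1.06,0,2],[-2.2,-0.09,-1.12,0,2],[-2.04,-0.92,-1.04,0,2],[0,0,0,0,2]]'
python3 -c "
from h import *
where()"
$J '[[-1.63,-1.65,-0.83,0,2],[-1.03,-2.18,-0.53,0,2],[-0.31,-2.44,-0.16,0,2],[0,0,0,0,2]]'
python3 -c "
from h import *
where();lid()"
```

```text
clock: 15.3
position: [0.5829, 0.106, 0.1931]
tcp_rot: [[-0.983, -0.183, 0.003], [-0.183, 0.983, 0.001], [-0.003, 0.0, -1.0]]
force: [-2.8, 8.1, 5.6]
width: 0.316
finger_force: 35.8
phi 58.5 r 0.0720 s -0.0009
clock: 15.63
position: [0.6221, 0.0459, 0.2076]
tcp_rot: [[-0.984, -0.179, 0.003], [-0.179, 0.984, -0.001], [-0.003, -0.001, -1.0]]
force: [4.3, 0.5, 9.6]
width: 0.319
finger_force: 36.1
phi -4.1 r 0.0690 s -0.0005
lid z 0.2170 n873
```

```bash
J="python3 -m jog"
$J '[[0.46,-2.41,0.23,0,2],[1.16,-2.09,0.59,0,2],[1.73,-1.52,0.88,0,2],[2.09,-0.76,1.06,0,2],[2.2,0.09,1.12,0,2]]'
$J '[[2.04,0.92,1.04,0,2],[1.63,1.65,0.78,0,2],[1.03,2.18,0.5,0,2],[0.31,2.44,0.16,0,2],[0,0,0,0,2]]'
python3 -c "
from h import *
where();lid()"
```

```text
clock: 16.1
position: [0.5574, -0.0306, 0.168]
tcp_rot: [[-0.983, -0.182, 0.003], [-0.182, 0.983, 0.001], [-0.003, 0.001, -1.0]]
force: [7.5, 11.4, -2.8]
width: 0.314
finger_force: 36.2
clock: 16.52
position: [0.4922, 0.0345, 0.1422]
tcp_rot: [[-0.983, -0.186, -0.003], [-0.186, 0.983, 0.0], [0.003, 0.001, -1.0]]
force: [-7.3, -1.0, -0.5]
width: 0.32
finger_force: 34.3
phi 174.4 r 0.0770 s 0.0002
lid z 0.2241 n899
```

```bash
J="python3 -m jog"
$J '[[-0.46,2.41,-0.16,0,2],[-0.6,1.3,-0.3,0,2],[0,0,0,0,2],[0,0,0,0,2]]'
python3 -c "
from h import *
where()
for i in range(3): lid()
d=get_image('side')[1];W=cloud('side',d)
d0=np.load('side0.npz')['d'];W0=cloud('side',d0)
# platform and deck surfaces seen by the side camera
for nm,V in(('start',W0),('now',W)):
    X=(V-np.array([.6785,.0638,0]));a=X@n;b=X@L
    pl=(a>.004)&(a<.14)&(b>.062)&(b<.076)&(V[...,2]>.09)&(V[...,2]<.17)
    dk=(a>.0)&(a<.14)&(b>.095)&(b<.14)&(V[...,2]>.12)&(V[...,2]<.17)
    print(nm,pl.sum(),np.median(V[pl][:,2]),dk.sum(),np.median(V[dk][:,2]))
"
```

```text
clock: 16.9
position: [0.4976, 0.0699, 0.1475]
tcp_rot: [[-0.983, -0.184, -0.002], [-0.184, 0.983, -0.0], [0.002, 0.0, -1.0]]
force: [-5.4, 1.6, 1.0]
width: 0.315
finger_force: 34.5
phi 147.0 r 0.0760 s -0.0005
lid z 0.2253 n882
lid z 0.2253 n880
lid z 0.2253 n872
start 0 nan 816 0.14531910475598683
now 334 0.145536157900926 811 0.14538957262204563
  return _methods._mean(a, axis=axis, dtype=dtype,
  ret = ret.dtype.type(ret / rcount)
```

The platform is level (0.1455 against 0.1454). I'll draw the crank up off the pin while keeping it on the shaft tip, then swing it back to its arrival angle so it can be laid down the same way.

```bash
J="python3 -m jog"
$J '[[0.23,0,-0.45,0,2],[0.23,0,-0.45,0,2],[0.23,0,-0.45,0,2],[0,0,0,0,2]]'
$J '[[0.05,0,-0.1,0,2],[0,0,0,0,2]]'
python3 -c "
from h import *
where()
plan(147,-5,8,C=C0+.0165*s_)"
```

```text
clock: 17.43
position: [0.4915, 0.0676, 0.162]
tcp_rot: [[-0.983, -0.182, 0.001], [-0.182, 0.983, 0.0], [-0.001, 0.0, -1.0]]
force: [0.6, -0.1, -3.3]
width: 0.317
finger_force: 34.2
clock: 17.6
position: [0.4911, 0.0676, 0.1623]
tcp_rot: [[-0.983, -0.182, 0.0], [-0.182, 0.983, 0.0], [-0.0, 0.0, -1.0]]
force: [-0.0, -0.3, -2.2]
width: 0.313
finger_force: 34.2
phi 147.4 r 0.0748 s 0.0158
147 [-0.28,-0.16,-0.22,0,2]
128 [-1.41,1.73,-0.72,0,2]
109 [-1.84,1.12,-0.94,0,2]
90 [-2.06,0.39,-1.05,0,2]
71 [-2.06,-0.39,-1.05,0,2]
52 [-1.84,-1.12,-0.94,0,2]
33 [-1.41,-1.73,-0.72,0,2]
14 [-0.83,-2.15,-0.42,0,2]
-5 [-0.16,-2.34,-0.08,0,2]
```

```bash
J="python3 -m jog"
$J '[[-1.5,1.65,-0.8,0,2],[-1.9,1.12,-0.98,0,2],[-2.06,0.39,-1.05,0,2],[0,0,0,0,2]]'
python3 -c "
from h import *
where();plan(90,71,1,C=C0+.0165*s_)"
$J '[[-2.06,-0.39,-1.05,0,2],[-1.84,-1.12,-0.94,0,2],[-1.41,-1.73,-0.72,0,2],[0,0,0,0,2]]'
python3 -c "
from h import *
where();plan(30,-5,2,C=C0+.0165*s_)
lid()"
```

```text
clock: 17.93
position: [0.5425, 0.1095, 0.1919]
tcp_rot: [[-0.983, -0.183, 0.003], [-0.183, 0.983, -0.0], [-0.003, -0.001, -1.0]]
force: [1.1, -1.0, -2.3]
width: 0.318
finger_force: 34.2
phi 88.2 r 0.0722 s 0.0158
90 [0.23,-0.12,0.04,0,2]
71 [-2.06,-0.39,-1.05,0,2]
clock: 18.27
position: [0.5995, 0.0831, 0.2181]
tcp_rot: [[-0.984, -0.179, 0.001], [-0.179, 0.984, -0.002], [-0.001, -0.002, -1.0]]
force: [-0.9, -0.6, -2.7]
width: 0.318
finger_force: 34.0
phi 30.9 r 0.0697 s 0.0159
30 [-0.13,-0.03,-0.13,0,2]
12 [-0.70,-2.01,-0.36,0,2]
-5 [-0.13,-2.16,-0.06,0,2]
lid z 0.2253 n882
```

```bash
J="python3 -m jog"
$J '[[-0.83,-2.05,-0.45,0,2],[-0.14,-1.5,-0.07,0,2],[0,0,0,0,2]]'
python3 -c "
from h import *
where()"
$J '[[0.45,0,-0.9,0,2],[0.45,0,-0.9,0,2],[0.45,0,-0.9,0,2],[0.45,0,-0.9,0,2],[0,0,0,0,2]]'
$J '[[0.45,0,-0.9,0,2],[0.1,0,-1.5,0,2],[0,0,-1.5,0,2],[0,0,0,0,2],[0,0,0,0,2]]'
python3 -c "
from h import *
lid();tilt()"
```

```text
clock: 18.57
position: [0.6131, 0.0506, 0.2223]
tcp_rot: [[-0.984, -0.179, -0.001], [-0.179, 0.984, -0.001], [0.001, -0.001, -1.0]]
force: [0.1, -1.2, -4.0]
width: 0.316
finger_force: 34.0
phi 1.2 r 0.0684 s 0.0163
clock: 18.98
position: [0.5954, 0.0504, 0.2614]
tcp_rot: [[-0.983, -0.183, 0.003], [-0.183, 0.983, 0.001], [-0.003, 0.001, -1.0]]
force: [-0.4, -0.1, -2.9]
width: 0.313
finger_force: 34.1
clock: 19.4
position: [0.5902, 0.0492, 0.2982]
tcp_rot: [[-0.983, -0.182, 0.001], [-0.182, 0.983, 0.0], [-0.001, 0.0, -1.0]]
force: [-0.3, -0.1, -3.5]
width: 0.319
finger_force: 34.0
lid z 0.2253 n875
side 599
-0.083 n80 h90 -0.092 hmed -0.096 b -0.013..0.011
-0.068 n87 h90 -0.084 hmed -0.088 b -0.013..0.013
-0.053 n112 h90 -0.077 hmed -0.082 b -0.012..0.016
-0.038 n234 h90 -0.071 hmed -0.085 b -0.012..0.020
-0.023 n85 h90 -0.065 hmed -0.083 b -0.010..0.020
top 24
```

The jack is undisturbed and the crank is off, still held at about 25°. I'm carrying it back over the rest.

```bash
J="python3 -m jog"
$J '[[0.5,-0.9,0,0,2],[0.9,-1.7,0,0,2],[1.3,-2.5,0,0,2],[1.4,-2.7,0,0,2],[1.4,-2.7,0,0,2]]' >/dev/null
$J '[[1.4,-2.7,0,0,2],[1.4,-2.7,0,0,2],[1.4,-2.7,0,0,2],[1.4,-2.7,0,0,2],[1.4,-2.7,0,0,2]]' >/dev/null
$J '[[1.3,-2.5,0,0,2],[0.9,-1.7,0,0,2],[0.5,-0.9,0,0,2],[0,0,0,4.6,2],[0,0,0,6,2]]' >/dev/null
$J '[[0,0,0,6,2],[0,0,0,6,2],[0,0,0,6,2],[0,0,0,6,2],[0,0,0,0,2]]'
$J '[[0,0,0,0,2],[0,0,0,0,2]]'
python3 -c "
from h import *
tilt()"
```

```text
clock: 21.22
position: [0.4934, -0.2645, 0.2972]
tcp_rot: [[-0.911, 0.413, -0.001], [0.413, 0.911, 0.0], [0.001, -0.0, -1.0]]
force: [-1.1, -1.4, -3.0]
width: 0.318
finger_force: 34.0
clock: 21.38
position: [0.4935, -0.2646, 0.2975]
tcp_rot: [[-0.914, 0.405, -0.0], [0.405, 0.914, 0.0], [0.0, -0.0, -1.0]]
force: [-0.6, -0.6, -4.1]
width: 0.317
finger_force: 34.0
side 431
-0.098 n7 h90 -0.098 hmed -0.100 b -0.010..0.006
-0.083 n61 h90 -0.092 hmed -0.096 b -0.014..0.011
-0.068 n58 h90 -0.084 hmed -0.088 b -0.013..0.012
-0.053 n98 h90 -0.076 hmed -0.084 b -0.014..0.019
-0.038 n160 h90 -0.070 hmed -0.086 b -0.011..0.020
-0.023 n47 h90 -0.065 hmed -0.080 b -0.010..0.020
top 96
-0.083 n10 h90 -0.091 hmed -0.097 b 0.007..0.010
-0.068 n14 h90 -0.083 hmed -0.089 b 0.007..0.010
-0.053 n19 h90 -0.076 hmed -0.081 b 0.007..0.015
-0.038 n43 h90 -0.070 hmed -0.080 b 0.007..0.019
-0.023 n10 h90 -0.078 hmed -0.082 b 0.012..0.019
```

```bash
J="python3 -m jog"
$J '[[0.14,0.66,0,2.5,2],[0,0,3,0,2],[0,0,4,0,2],[0,0,3.5,0,2],[0,0,1.8,0,2]]'
$J '[[0,0,0,0,2],[0,0,0,0,2]]'
python3 -c "
from h import *
snap('s6')"
```

```text
clock: 21.9
position: [0.4935, -0.2573, 0.1711]
tcp_rot: [[-0.895, 0.446, -0.003], [0.446, 0.895, 0.001], [0.004, -0.001, -1.0]]
force: [-0.2, 1.4, -3.8]
width: 0.314
finger_force: 34.0
clock: 22.07
position: [0.4947, -0.2585, 0.1746]
tcp_rot: [[-0.894, 0.447, -0.002], [0.447, 0.894, -0.0], [0.001, -0.001, -1.0]]
force: [-0.2, -0.2, -2.4]
width: 0.316
finger_force: 34.0
```

View pics/s6.png

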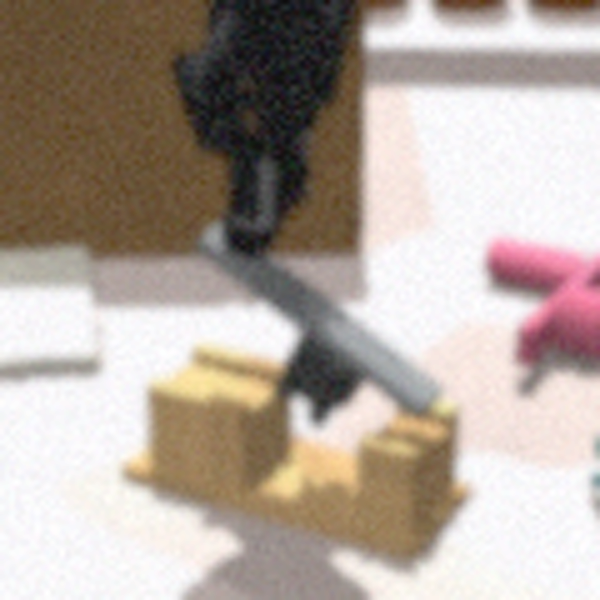

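The arm's far end sits right above the rear saddle and the hub is over the gap. Next I lower the far end onto the saddle and let the crank rotate level.

```bash
J="python3 -m jog"
$J '[[0,0,0.9,0,2],[0,0,0.9,0,2],[-0.53,0.03,0.48,0,2],[-0.53,0.02,0.48,0,2],[0,0,0,0,2]]'
$J '[[-0.55,0.03,0.63,0,2],[-0.55,0.02,0.63,0,2],[0,0,0,0,2]]'
$J '[[-0.47,0.02,0.69,0,2],[-0.47,0.02,0.69,0,2],[0,0,0,0,2]]'
$J '[[-0.33,0.02,0.6,0,2],[-0.33,0.02,0.5,0,2],[0,0,0,0,2]]'
```

```text
clock: 22.53
position: [0.5054, -0.2627, 0.1464]
tcp_rot: [[-0.894, 0.447, -0.001], [0.447, 0.894, -0.0], [0.0, -0.0, -1.0]]
force: [-0.2, 0.3, 0.6]
width: 0.316
finger_force: 34.8
clock: 22.78
position: [0.5159, -0.2674, 0.1336]
tcp_rot: [[-0.894, 0.448, 0.0], [0.448, 0.894, -0.001], [-0.0, -0.001, -1.0]]
force: [2.0, -1.1, 2.7]
width: 0.316
finger_force: 35.3
clock: 23.03
position: [0.5242, -0.2711, 0.1197]
tcp_rot: [[-0.894, 0.448, 0.0], [0.448, 0.894, -0.001], [-0.0, -0.001, -1.0]]
force: [4.5, -1.8, 3.8]
width: 0.315
finger_force: 35.7
clock: 23.28
position: [0.5297, -0.2734, 0.1087]
tcp_rot: [[-0.894, 0.448, -0.001], [0.448, 0.894, -0.0], [0.001, -0.0, -1.0]]
force: [1.4, -1.3, 2.7]
width: 0.316
finger_force: 35.8
```

```bash
J="python3 -m jog"
$J '[[0,0,0.15,0,2],[0,0,0,0,2],[0,0,0,0,5],[0,0,0,0,6.5],[0,0,0,0,6.5]]'
$J '[[0,0,0,0,6.5],[0,0,-2,0,6.5],[0,0,-4,0,6.5],[0,0,-4,0,6.5],[0,0,-2,0,6.5]]'
$J '[[0,4,0,0,6.5],[0,4,0,0,6.5],[0,4,0,0,6.5],[0,4,0,0,6.5],[0,4,0,0,6.5]]'
$J '[[0,4,-1,0,6.5],[0,4,0,0,6.5],[0,0,0,0,6.5],[0,0,0,0,6.5]]'
python3 - <<'E'
from h import *
im,d=get_image('top');W=cloud('top',d)[235:315,365:425]
sub=im[235:315,365:425];hsv=cv2.cvtColor(sub,cv2.COLOR_BGR2HSV)
m=((hsv[...,1]<45)&(hsv[...,2]>90)&(W[...,2]>.045)&(W[...,2]<.075)).astype('uint8')
k,l,st,c=cv2.connectedComponentsWithStats(m);k=1+np.argmax(st[1:,4]);ys,xs=np.where(l==k)
bp=cv2.boxPoints(cv2.minAreaRect(np.stack([xs,ys],1).astype(np.float32)))+[365,235]
print('arm',np.array([plane('top',u,v,.06)[:2] for u,v in bp]))
q=W[ys,xs-0];A=np.c_[q[:,:2],np.ones(len(q))];print('plane',np.linalg.lstsq(A,q[:,2],rcond=None)[0],np.median(q[:,2]))
a=np.load('top0.npz');W0=cloud('top',a['d'])[235:315,365:425][ys,xs];print('start z',np.median(W0[:,2]))
W=cloud('top',d)
lid();cv2.imwrite('pics/top_end.png',im)
i0=a['im']; df=cv2.absdiff(im,i0).max(2)
for nm,(u,v) in dict(jf=(195,310),jb=(380,182)).items(): print(nm,df[v-18:v+18,u-20:u+20].mean())
E
```

```text
clock: 23.7
position: [0.529, -0.2732, 0.1082]
tcp_rot: [[-0.894, 0.448, -0.001], [0.448, 0.894, 0.0], [0.001, 0.0, -1.0]]
force: [0.7, 0.4, -0.3]
width: 0.728
finger_force: 0.0
clock: 24.12
position: [0.5299, -0.2744, 0.2322]
tcp_rot: [[-0.894, 0.449, 0.003], [0.449, 0.894, -0.001], [-0.003, 0.0, -1.0]]
force: [1.5, -0.4, 0.6]
width: 0.76
finger_force: 0.0
clock: 24.53
position: [0.6194, -0.0927, 0.2284]
tcp_rot: [[-0.894, 0.448, 0.0], [0.448, 0.894, 0.0], [0.0, 0.0, -1.0]]
force: [0.9, 0.3, 0.4]
width: 0.759
finger_force: 0.0
clock: 24.87
position: [0.6553, -0.0203, 0.2376]
tcp_rot: [[-0.896, 0.444, -0.001], [0.444, 0.896, 0.0], [0.001, -0.0, -1.0]]
force: [-0.1, -1.2, 0.8]
width: 0.763
finger_force: 0.0
arm [[ 0.42022871 -0.21028698]
 [ 0.52587083 -0.25690206]
 [ 0.51648089 -0.27868057]
 [ 0.41105649 -0.23189709]]
plane [0.04093278 0.07898289 0.06021615] 0.06026401432912143
start z 0.06043803344965463
lid z 0.2253 n883
jf 50.486805555555556
jb 13.330555555555556
```

```bash
J="python3 -m jog"
$J '[[0,0,-4,0,6.5],[0,0,-4,0,6.5],[0,-3,0,0,6.5],[0,0,0,0,6.5],[0,0,0,0,6.5]]'
python3 - <<'E'
from h import *
im,d=get_image('side');i0=np.load('side0.npz')['im'];df=cv2.absdiff(im,i0).max(2)
print('jar_front',df[358:435,355:412].mean(),'jar_back',df[210:258,222:255].mean());lid()
from cell import finish_job
print(finish_job())
E
```

```text
clock: 25.38
position: [0.6403, -0.0534, 0.3192]
tcp_rot: [[-0.892, 0.452, 0.001], [0.452, 0.892, 0.0], [-0.001, 0.001, -1.0]]
force: [-0.2, 0.8, -0.8]
width: 0.761
finger_force: 0.0
jar_front 14.801093643198906 jar_back 8.205176767676768
lid z 0.2253 n876
the job is handed in; nothing more can be done
None
```

I handed the job in at about 25 s on the clock: my depth readings put the platform level with the deck (0.1455 m against 0.1454 m) and the crank back in its rest within about 2 mm of its start; neither loose jar was touched as far as I can tell, though I compared their pictures only roughly and got no verdict back.

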